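Level the lunch and offer up the lid

TASK

The oat bites are heaped in the middle of the lunch box and stick up above its rim: first spread them into one flat layer over the whole floor of the box, none on top of another and at least one out near each short end. Then pick up the lid by its handle, carry it over the things standing in between without touching them, and bring it over the box, level and lined up with it, stopping about a centimetre above the rim. Do not let the lid touch the box, leave everything else on the desk as it is, and finish while still holding the lid there, so that I can look whether everything fits before it is snapped on.

Things in the scene. Friction and masses are not known exactly. Their poses are not given: they have to be found in the camera images.
- lunch_box: open yellow plastic lunch box without its lid, standing upright on the clear 2 mm desk mat (mat top 2 mm above the desk top, i.e. at z = 0.002); outside 126 mm (its x) by 196 mm (its y, the long side), 54 mm high, walls 3 mm, floor 4 mm thick, so inside 120 by 190 mm and 50 mm deep; a small latch catch stands 5 mm out from each short side; about 0.3 kg, not fastened. Origin: centre of its underside; z up
- lunch_box_rim (a point): centre of the lunch box's mouth, level with its rim, 54 mm above the underside; axes as the box
- lid: the lunch box's yellow plastic lid, lying the right way up on the mat: 138 mm (its x) by 208 mm (its y, the long side), a 10 mm deep skirt 2 mm thick below, panel top 12 mm above the skirt's lower edge; two open snap latches stick out and upward about 19 mm beyond the short sides to 25 mm above the skirt's lower edge; on top a rigid carry handle (see lid_bar); 0.10 to 0.20 kg, the same either way round. Origin: centre of the opening at the skirt's lower edge; z up
- lid_bar (a point): centre of the lid's handle bar, 42 mm above the lid's origin: the bar runs along the lid's y, 102 mm long, 14 mm wide (along the lid's x), 10 mm high, on two posts 12 mm long centred 45 mm either side of this point; 25 mm of free space between panel and bar; axes as the lid
- bite0: one of six alike hard baked oat bites, a brown 30 mm cube of about 25 g; at the start four lie on the floor of the lunch box near its middle, 2 by 2 and a few mm apart, and two sit side by side (along the box's long side) on top of them, standing above the rim. Origin: its centre (15 mm above what it lies flat on)
- bite1: one of six alike hard baked oat bites, a brown 30 mm cube of about 25 g; at the start four lie on the floor of the lunch box near its middle, 2 by 2 and a few mm apart, and two sit side by side (along the box's long side) on top of them, standing above the rim. Origin: its centre (15 mm above what it lies flat on)
- bite2: one of six alike hard baked oat bites, a brown 30 mm cube of about 25 g; at the start four lie on the floor of the lunch box near its middle, 2 by 2 and a few mm apart, and two sit side by side (along the box's long side) on top of them, standing above the rim. Origin: its centre (15 mm above what it lies flat on)
- bite3: one of six alike hard baked oat bites, a brown 30 mm cube of about 25 g; at the start four lie on the floor of the lunch box near its middle, 2 by 2 and a few mm apart, and two sit side by side (along the box's long side) on top of them, standing above the rim. Origin: its centre (15 mm above what it lies flat on)
- bite4: one of six alike hard baked oat bites, a brown 30 mm cube of about 25 g; at the start four lie on the floor of the lunch box near its middle, 2 by 2 and a few mm apart, and two sit side by side (along the box's long side) on top of them, standing above the rim. Origin: its centre (15 mm above what it lies flat on)
- bite5: one of six alike hard baked oat bites, a brown 30 mm cube of about 25 g; at the start four lie on the floor of the lunch box near its middle, 2 by 2 and a few mm apart, and two sit side by side (along the box's long side) on top of them, standing above the rim. Origin: its centre (15 mm above what it lies flat on)
- tumbler: empty glass tumbler, 74 mm across, 115 mm high, loose, standing in the row between box and lid. Origin: centre of its underside
- plant_pot: green ceramic plant pot, 92 mm across, 90 mm high, with a small succulent up to about 127 mm, loose, in the same row. Origin: centre of its underside
- pegboard: small upright wooden pegboard in a foot, fixed, in the same row: foot 130 (its x) by 80 by 16 mm, panel 130 by 12 mm up to 130 mm high, centred at its y = -12 mm; two steel pegs stick out 48 mm from the panel towards its +y at 108 to 119 mm height. Origin: centre of its underside
- pen: silver pen, 146 mm long, 10 mm thick, loose, lying on the mat on the robot's side of the work. Origin: on its underside near mid-length; x along the pen
- phone: black phone, 73 by 150 by 9 mm, loose, lying flat at the far side of the mat. Origin: centre of its underside
- alarm_clock: white alarm clock, 45 (its x) by 85 by 89 mm high, loose, at the far side of the mat. Origin: centre of its underside
There are look-alikes about, which are no part of the job. What is shaped like the bite5 but turquoise or yellow is not meant.

How it is judged:
On the way, in this order (a step that is already met when the one before it is completed fails the run):
1. the six bites lie in one flat layer on the floor of the box, with at least one out towards each short end, while the lid still lies on the mat (linear speed of each of bite0, bite1, bite2, bite3, bite4, bite5 below 0.03 m/s and z of bite0 in the frame of lunch_box between 0.015 and 0.0245 m and x of bite0 in the frame of lunch_box between -0.06 and 0.06 m and y of bite0 in the frame of lunch_box between -0.095 and 0.095 m and z of bite1 in the frame of lunch_box between 0.015 and 0.0245 m and x of bite1 in the frame of lunch_box between -0.06 and 0.06 m and y of bite1 in the frame of lunch_box between -0.095 and 0.095 m and z of bite2 in the frame of lunch_box between 0.015 and 0.0245 m and x of bite2 in the frame of lunch_box between -0.06 and 0.06 m and y of bite2 in the frame of lunch_box between -0.095 and 0.095 m and z of bite3 in the frame of lunch_box between 0.015 and 0.0245 m and x of bite3 in the frame of lunch_box between -0.06 and 0.06 m and y of bite3 in the frame of lunch_box between -0.095 and 0.095 m and z of bite4 in the frame of lunch_box between 0.015 and 0.0245 m and x of bite4 in the frame of lunch_box between -0.06 and 0.06 m and y of bite4 in the frame of lunch_box between -0.095 and 0.095 m and z of bite5 in the frame of lunch_box between 0.015 and 0.0245 m and x of bite5 in the frame of lunch_box between -0.06 and 0.06 m and y of bite5 in the frame of lunch_box between -0.095 and 0.095 m and y of any of bite0, bite1, bite2, bite3, bite4, bite5 in the frame of lunch_box above 0.045 m and y of any of bite0, bite1, bite2, bite3, bite4, bite5 in the frame of lunch_box below -0.045 m and height (world z) of lid below 0.03 m), for 0.3 s.
2. the lid is lifted clear of the things in between (underside more than 115 mm above the desk) (height (world z) of lid above 0.115 m and contact force between the fingers and lid above 0.5 N), for 0.1 s.
At the end, for the whole second after the job is handed in: Bites at rest in one layer in the box (centres under 24.5 mm above its underside), one or more over 45 mm from its middle towards each short end. Fingers hold the lid still, 3 to 20 mm above the rim, centred within 8 mm, turned and tilted under 0.08 rad, touching neither box nor bites (linear speed of each of bite0, bite1, bite2, bite3, bite4, bite5 below 0.03 m/s and z of bite0 in the frame of lunch_box between 0.015 and 0.0245 m and x of bite0 in the frame of lunch_box between -0.06 and 0.06 m and y of bite0 in the frame of lunch_box between -0.095 and 0.095 m and z of bite1 in the frame of lunch_box between 0.015 and 0.0245 m and x of bite1 in the frame of lunch_box between -0.06 and 0.06 m and y of bite1 in the frame of lunch_box between -0.095 and 0.095 m and z of bite2 in the frame of lunch_box between 0.015 and 0.0245 m and x of bite2 in the frame of lunch_box between -0.06 and 0.06 m and y of bite2 in the frame of lunch_box between -0.095 and 0.095 m and z of bite3 in the frame of lunch_box between 0.015 and 0.0245 m and x of bite3 in the frame of lunch_box between -0.06 and 0.06 m and y of bite3 in the frame of lunch_box between -0.095 and 0.095 m and z of bite4 in the frame of lunch_box between 0.015 and 0.0245 m and x of bite4 in the frame of lunch_box between -0.06 and 0.06 m and y of bite4 in the frame of lunch_box between -0.095 and 0.095 m and z of bite5 in the frame of lunch_box between 0.015 and 0.0245 m and x of bite5 in the frame of lunch_box between -0.06 and 0.06 m and y of bite5 in the frame of lunch_box between -0.095 and 0.095 m and y of any of bite0, bite1, bite2, bite3, bite4, bite5 in the frame of lunch_box above 0.045 m and y of any of bite0, bite1, bite2, bite3, bite4, bite5 in the frame of lunch_box below -0.045 m and horizontal distance between lid and lunch_box_rim below 0.008 m and angle between the y axis of lid and the y axis of lunch_box, either way round below 0.08 rad and angle between lid's own z axis and vertical below 0.08 rad and angle between lunch_box's own z axis and vertical below 0.03 rad and z of lid in the frame of lunch_box_rim between 0.003 and 0.02 m and linear speed of lid below 0.02 m/s and contact force between the fingers and lid above 0.5 N and contact force between lid and lunch_box below 0.05 N and contact force between lid and bite0 below 0.05 N and contact force between lid and bite1 below 0.05 N and contact force between lid and bite2 below 0.05 N and contact force between lid and bite3 below 0.05 N and contact force between lid and bite4 below 0.05 N and contact force between lid and bite5 below 0.05 N); the arm keeps its last pose, push and grip.
It fails at once if another loose thing on the mat (tumbler, plant pot, pen, phone, clock) is shifted by more than 15 mm or tipped over (distance of any of tumbler, plant_pot, pen, phone, alarm_clock from where it was at the start of the episode above 0.015 m or angle between any of tumbler, plant_pot, alarm_clock's own z axis and vertical above 0.2 rad).
It fails at once if the pegboard is struck (more than 2 N), or the lid bumps the tumbler or the plant pot (more than 1 N) (contact force between any of lid, the fingers, the arm and pegboard above 2 N or contact force between lid and tumbler above 1 N or contact force between lid and plant_pot above 1 N).
It fails at once if the lid is set on the lunch box or knocks against it (more than 1 N) (contact force between lid and lunch_box above 1 N).
It fails at once if the lunch box is tipped (angle between lunch_box's own z axis and vertical above 0.25 rad).
It fails at once if a bite falls out of the lunch box onto the desk ((height (world z) of bite0 below 0.035 m and horizontal distance between bite0 and lunch_box above 0.125 m) or (height (world z) of bite1 below 0.035 m and horizontal distance between bite1 and lunch_box above 0.125 m) or (height (world z) of bite2 below 0.035 m and horizontal distance between bite2 and lunch_box above 0.125 m) or (height (world z) of bite3 below 0.035 m and horizontal distance between bite3 and lunch_box above 0.125 m) or (height (world z) of bite4 below 0.035 m and horizontal distance between bite4 and lunch_box above 0.125 m) or (height (world z) of bite5 below 0.035 m and horizontal distance between bite5 and lunch_box above 0.125 m)).
It also fails if it takes over 72 s, if anything falls off the work surface, if the arm or the gripper's body presses on something with over 40 N, if the wrist force passes 120 N, or if a joint passes its speed limit or range.

ROBOT

A 6-joint arm with a two-finger parallel gripper is mounted at the origin on the work surface. World frame = base frame: x ahead of the robot, y to its left, z up, the work surface at z = 0. Lengths are in m, angles in rad, forces in N, time in s.
With the tool pointing down it reaches from about 0.35 to 0.775 m from the base axis. Payload 7.3 kg.
Tool frame: the origin (TCP) lies on the centre line of the jaws, within the pads' length; the fingertips stand 25 mm ahead of it and the grasp point (between the pads) lies 6 mm ahead of it; z points along the fingers, y is the line along which they close (so a half turn about z gives the same grasp; the last joint's range is limited). The gripper opens to 92 mm and grips with 3 to 60 N. Pads are 19 mm wide; open, the fingers measure 130 mm over their backs; the gripper's body (75 mm by 190 mm) begins 47 mm behind the grasp point.
Start: joints at [0.956, 0.342, 1.524, -0, 1.275, -0.146], TCP at [0.237, 0.468, 0.252] pointing down, gripper open.
Joint ranges: [-2.53, 2.53], [-0.77, 2.02], [0.04, 2.7], [-1, 4.14], [0.28, 2.66], [-3.11, 3.11]. Speed limits (rad/s): [2.57, 2.57, 3.14, 3.14, 3.14, 3.14].

INTERFACE

Orientations are given as [roll, pitch, yaw] about the fixed x, y, z axes, in that order (R = Rz(yaw) Ry(pitch) Rx(roll)).
In Python, from cell import status, read_camera, camera_info, ticket, models gives the robot as it stands.
- The arm moves only by the tool send_rows, never from a script. Its argument "plan" is a list of rows, each an object with "offset": the shift along the tool's x, y, z in mm, a list of three; "yaw": the turn about the tool's z in rad. In form: [{"offset": [dx, dy, dz], "yaw": yaw}, ...]. A call has 1 to 20 rows; each row shifts and turns the commanded pose from where the row before left it, along the tool's axes as they then stand; what a row does not reach is not made up. A row lasts 1/10 s, in which the tool goes at most 50 mm and 8.59 degrees, less where a joint would pass 70% of its speed; a pose out of reach is approached as far as the arm can. A call is refused whole if a number of a shift passes 50 or a number of a turn 0.15, either way. A call with a gripper value outside its range is refused whole. "hand" is the closure, from 0 (fully open) to 1 (shut), set as the call begins (left out, the last holds). The fingers move at their own pace and stop on an object; "squeeze" is the grip in N (left out, the last holds). Time passes only in rows, so rows that do not move let the fingers close. It gives the time, the measured TCP pose, the force, the opening and the grip force at its end, in the units of the state.
- status.observe(): the state, without advancing time (a new reading comes with each control period).
- read_camera(name): name is "scene" or "top" or "wrist"; returns the picture (400x640x3 uint8, red, green, blue); there is no depth.
- camera_info(name): a dict with "vfov" (degrees; the focal length in pixels is half the picture's height over the tangent of half this angle, whatever the lens; pixels are square), "cx", "cy" (the principal point, pixels), "origin" and "attitude" of the camera in the world. Camera axes: x right, y down, z forward; pixel columns grow to the right and rows downward; lengths in m; the calibration is good to about 2 mm. A picture is of the moment at which its call begins: read the wrist's pose just before it. camera_info takes no time and is no camera call; for the wrist camera it gives the pose at the moment of the call.
- ticket.hand_in(): hands the job in; it is judged then, once.
Trained networks look in the newest picture that a camera, given by its name, has taken for a name from the list of things; names that differ only in an ending like _2 or _b are one class to them, and where a whole thing is asked for, a point or a joint stands for the part that bears it (a point fixed in the world has none). Each returns a list of dicts, best first, with "conf" (0 to 1); they miss things now and then, are a little off and sometimes report something else, mostly with a low value. They report only what shows in the picture. A call takes as long as a camera call. They do not tell look-alikes from the thing itself.
- models.regions_of(camera, label): "mask" (400x640 bool, what is visible of it) and "extent" ([left, top, right, bottom] in pixels, round what is visible of it).
The state is a dict: "time": time; "qpos": joint angles; "qvel": joint speeds; "joint_efforts": joint torques, N m; "tool_pos": TCP position; "tool_rot": TCP orientation; "contact_force": force on the tool from outside, world axes, zero at the start; "torque": the same for the moment, N m; "opening": finger opening in m; "grip_force": force on a finger pad.
Only numpy, scipy, OpenCV 4.12 (cv2) and the standard library are available. Lean on these libraries where they do the work, as an engineer would, in place of code of your own. Each camera call takes 0.05 s, during which the arm holds its last target. There are 200 camera calls.

## Working session

There is one attempt and no reset: what is moved stays moved. The work goes in short steps, Python scripts to look and compute and a tool call to move; the robot and the scene stay as the last step left them, time stands still between calls to the robot, and variables do not carry over. Pictures are saved under pics/ and viewed, at most 10 in all, crops included, and the job is handed in when it is done.

Besides the shell and the picture viewer there is one more tool, called after "Request:" as a command line: name --argument value ..., lists and objects as JSON in quotes. send_rows: Moves the arm, as the interface text tells. Its arguments: {"type":"object","properties":{"plan":{"type":"array"},"hand":{"type":"number"},"squeeze":{"type":"number"}},"required":["plan"]}

```bash
mkdir -p pics; ls; python3 - <<'E'
from cell import status, read_camera, camera_info
import cv2, numpy as np
np.set_printoptions(precision=4,suppress=True)
a=read_camera("top"); b=read_camera("scene")
cv2.imwrite("pics/top.png",a[:,:,::-1]); cv2.imwrite("pics/scene.png",b[:,:,::-1])
for n in("top","scene","wrist"): print(n,camera_info(n))
print(status.observe())
E
```

```text
pics
top {'vfov': 47.26256932211558, 'cx': 319.39295619387843, 'cy': 201.911756211572, 'origin': array([ 0.3321, -0.0116,  1.1838]), 'attitude': array([-2.9726,  0.0126, -1.56  ])}
scene {'vfov': 45.806131717672415, 'cx': 318.92220053219984, 'cy': 190.98337304201934, 'origin': array([ 1.0263, -0.6535,  0.684 ]), 'attitude': array([-2.215 ,  0.0051,  0.6622])}
wrist {'vfov': 65.8044037808713, 'cx': 317.5716333853778, 'cy': 195.4994075426921, 'origin': array([0.1797, 0.4975, 0.383 ]), 'attitude': array([2.8949, 0.002 , 1.1015])}
{'time': 0.1, 'qpos': array([ 0.956 ,  0.3427,  1.5249, -0.    ,  1.2754, -0.146 ]), 'qvel': array([ 0.0011, -0.0021, -0.0028, -0.0015,  0.    ,  0.0014]), 'joint_efforts': array([  0.0013, -43.2006, -24.4695,   0.0718,   0.0526,  -0.0001]), 'tool_pos': array([0.237 , 0.4681, 0.2511]), 'tool_rot': array([-3.1402, -0.0002,  2.6728]), 'contact_force': array([-0.2082,  0.0356, -0.4619]), 'torque': array([ 0.0228, -0.007 ,  0.0044]), 'grip_force': 0.0, 'opening': 0.09204295788542849}
```

View pics/top.png

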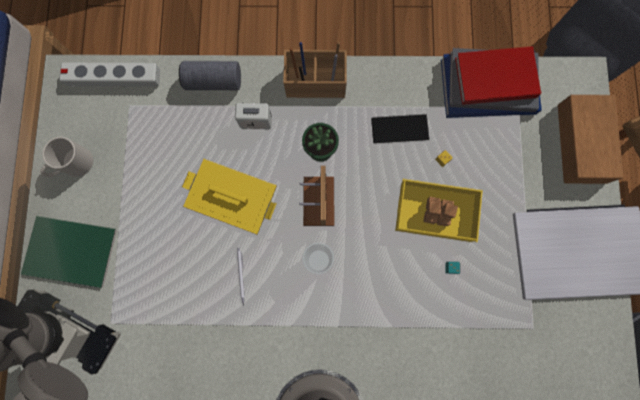

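View pics/scene.png

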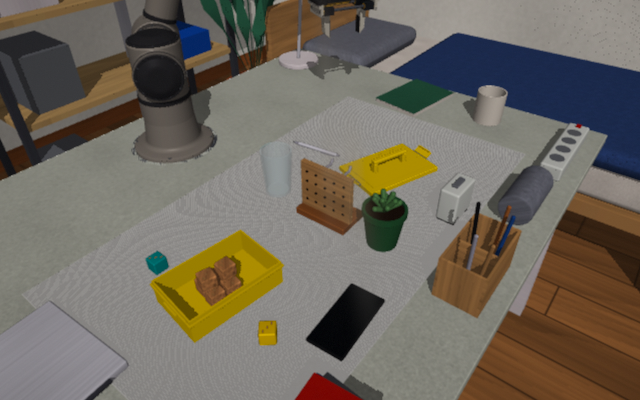

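The top view shows the lid at (231,196), the box with its six brown bites at (440,211), the pegboard at (319,201), tumbler at (318,258) and pot at (320,141). The look-alikes are the yellow cube at (445,158) and the turquoise one at (453,268). Both are outside the box, and only the six brown cubes inside it fit the description.

```bash
cat > h.py <<'E'
import numpy as np, cv2
from scipy.spatial.transform import Rotation as R
from cell import status, read_camera, camera_info, ticket, models
np.set_printoptions(precision=4,suppress=True)
def K(i):
    f=200/np.tan(np.radians(i["vfov"])/2); return f
def world(px,z,i):
    px=np.atleast_2d(px).astype(float); z=np.broadcast_to(z,len(px))
    d=np.c_[(px[:,0]-i["cx"])/K(i),(px[:,1]-i["cy"])/K(i),np.ones(len(px))]@R.from_euler("xyz",i["attitude"]).as_matrix().T
    return i["origin"]+d*((z-i["origin"][2])/d[:,2])[:,None]
def pix(p,i):
    c=(np.atleast_2d(p)-i["origin"])@R.from_euler("xyz",i["attitude"]).as_matrix()
    return np.c_[c[:,0]/c[:,2]*K(i)+i["cx"],c[:,1]/c[:,2]*K(i)+i["cy"]]
def rect(mask,z,i):
    v,u=np.nonzero(mask); w=world(np.c_[u,v],z,i)[:,:2]
    (c,s,a)=cv2.minAreaRect((w*1000).astype(np.float32))
    if s[0]>s[1]: s=(s[1],s[0]); a-=90   # a: angle of x(short) axis
    return np.array(c)/1000,s,(a+90)%180-90
def move(goal,yawgoal=None,s=None):
    "world shift to tool-frame shift (mm)"
    s=s or status.observe(); M=R.from_euler("xyz",s["tool_rot"]).as_matrix()
    return M.T@(np.array(goal)-s["tool_pos"])*1000
E
python3 - <<'E'
from h import *
i=camera_info("top"); im=read_camera("top")
for n,z in(("lunch_box",.056),("lid",.014),("lid_bar",.044),("bite0",.066),("tumbler",.115),("plant_pot",.09),("pegboard",.13),("alarm_clock",.089)):
    for r in models.regions_of("top",n)[:3]:
        print(n,round(r["conf"],2),r["extent"],*rect(r["mask"],z,i))
E
```

```text
lunch_box 0.63 [394.2, 182.7, 481.2, 239.3] [ 0.508  -0.2925] (134.6319580078125, 204.07342529296875) -7.93377685546875
lid 0.87 [179.9, 157.8, 279.2, 233.5] [0.548 0.243] (138.82931518554688, 249.7971954345703) -19.752487182617188
lid_bar 0.97 [181.7, 160.4, 276.5, 232.2] [0.5429 0.238 ] (138.54029846191406, 249.2171173095703) -19.751480102539062
bite0 0.67 [436.2, 152.2, 445.6, 165.1] [ 0.6385 -0.3052] (26.648054122924805, 34.984580993652344) 43.28177261352539
bite0 0.65 [427.1, 204.1, 441.7, 217.3] [ 0.5112 -0.2772] (32.01435089111328, 32.964996337890625) 88.35801696777344
bite0 0.6 [437.6, 199.2, 454.6, 204.7] [ 0.5227 -0.3108] (15.03684139251709, 25.178789138793945) 0.4921998679637909
tumbler 0.8 [301.5, 242.7, 334.0, 273.6] [0.3835 0.0046] (71.60926055908203, 72.17575073242188) 0.6079811453819275
plant_pot 0.85 [301.8, 120.6, 339.2, 165.0] [0.6732 0.0055] (93.30382537841797, 94.80945587158203) 59.54240036010742
plant_pot 0.38 [371.9, 113.2, 427.4, 143.6] [ 0.7072 -0.1939] (74.84659576416016, 143.75836181640625) 4.846459865570068
pegboard 0.98 [300.5, 164.4, 335.8, 225.7] [0.5278 0.0093] (74.85774230957031, 145.59117126464844) -89.668133020401
alarm_clock 0.84 [235.1, 105.5, 273.0, 126.9] [0.738  0.1739] (65.95570373535156, 91.6549072265625) 0.37157195806503296
```

Request:
send_rows --plan '[{"offset": [0, 0, 0], "yaw": 0.138}, {"offset": [0, 0, 0], "yaw": 0.138}, {"offset": [0, 0, 0], "yaw": 0.138}, {"offset": [0, 0, 0], "yaw": 0.138}, {"offset": [0, 0, 0], "yaw": 0.138}, {"offset": [0, 0, 0], "yaw": 0.138}, {"offset": [0, 0, 0], "yaw": 0.138}, {"offset": [0, 0, 0], "yaw": 0.138}, {"offset": [0, 0, 0], "yaw": 0.138}, {"offset": [-21, 11, 0], "yaw": 0}]'

```text
time: 1.55
tool_pos: [0.2448, 0.4473, 0.2516]
tool_rot: [-3.142, -0.001, 1.428]
contact_force: [1.7, -0.2, 0.4]
opening: 0.0919
grip_force: 0.0
```

Request:
send_rows --plan '[{"offset": [-42, 22, 0], "yaw": 0}, {"offset": [-42, 22, 0], "yaw": 0}, {"offset": [-42, 22, 0], "yaw": 0}, {"offset": [-42, 22, 0], "yaw": 0}, {"offset": [-42, 22, 0], "yaw": 0}, {"offset": [-42, 22, 0], "yaw": 0}, {"offset": [-42, 22, 0], "yaw": 0}, {"offset": [-42, 22, 0], "yaw": 0}, {"offset": [-42, 22, 0], "yaw": 0}, {"offset": [-42, 22, 0], "yaw": 0}, {"offset": [-42, 22, 0], "yaw": 0}, {"offset": [-42, 22, 0], "yaw": 0}, {"offset": [-42, 22, 0], "yaw": 0}, {"offset": [-42, 22, 0], "yaw": 0}, {"offset": [-42, 22, 0], "yaw": 0}, {"offset": [-42, 22, 0], "yaw": 0}, {"offset": [-21, 11, 0], "yaw": 0}, {"offset": [0, 0, 0], "yaw": 0}, {"offset": [0, 0, 0], "yaw": 0}]' --hand 0.45

```text
time: 3.45
tool_pos: [0.5076, -0.2907, 0.2512]
tool_rot: [-3.141, -0.001, 1.43]
contact_force: [-0.2, 0.1, 0.4]
opening: 0.0505
grip_force: 0.0
```

```bash
python3 - <<'E'
from h import *
s=status.observe(); i=camera_info("wrist"); im=read_camera("wrist")
cv2.imwrite("pics/w1.png",im[:,:,::-1]); np.savez("w1.npz",im=im,**i)
print(s["time"],s["tool_pos"],s["tool_rot"],s["opening"],i)
for n,z in(("lunch_box",.056),("bite0",.066)):
    for r in models.regions_of("wrist",n)[:8]:
        print(n,round(r["conf"],2),r["extent"],*rect(r["mask"],z,i))
E
```

```text
3.45 [ 0.5076 -0.2907  0.2512] [-3.1406 -0.001   1.43  ] 0.05053036542140719 {'vfov': 65.8044037808713, 'cx': 317.5716333853778, 'cy': 195.4994075426921, 'origin': array([ 0.5177, -0.2264,  0.383 ]), 'attitude': array([ 2.8951,  0.0011, -0.1412])}
lunch_box 0.73 [319.5, 183.2, 348.8, 210.4] [ 0.5292 -0.31  ] (21.47026824951172, 35.22743225097656) 23.242931365966797
lunch_box 0.67 [260.0, 86.0, 384.7, 245.4] [ 0.5131 -0.2806] (128.4773406982422, 172.0758514404297) -8.064727783203125
bite0 0.87 [319.6, 185.2, 349.4, 210.7] [ 0.5281 -0.3077] (21.42635154724121, 35.063072204589844) 22.785249710083008
bite0 0.81 [293.9, 151.3, 311.7, 179.3] [ 0.4928 -0.2717] (16.101760864257812, 29.314237594604492) -13.062911987304688
bite0 0.72 [309.4, 156.0, 335.3, 187.4] [ 0.5146 -0.2782] (29.240528106689453, 31.353487014770508) -8.0787353515625
bite0 0.69 [337.9, 152.4, 349.4, 184.5] [ 0.536 -0.28 ] (14.002731323242188, 30.07595443725586) -2.9037399291992188
bite0 0.62 [292.8, 180.8, 319.3, 207.7] [ 0.4909 -0.3029] (24.493921279907227, 29.852733612060547) -25.134063720703125
bite0 0.59 [193.7, 205.3, 222.9, 218.1] [ 0.3894 -0.3073] (13.450140953063965, 33.55963897705078) 81.9289321899414
bite0 0.57 [420.8, 159.3, 461.1, 195.0] [ 0.6344 -0.3062] (28.268386840820312, 34.578468322753906) 40.943851470947266
bite0 0.56 [305.5, 185.1, 336.0, 221.6] [ 0.5089 -0.3156] (29.43743324279785, 36.349098205566406) -17.177505493164062
```

View pics/w1.png

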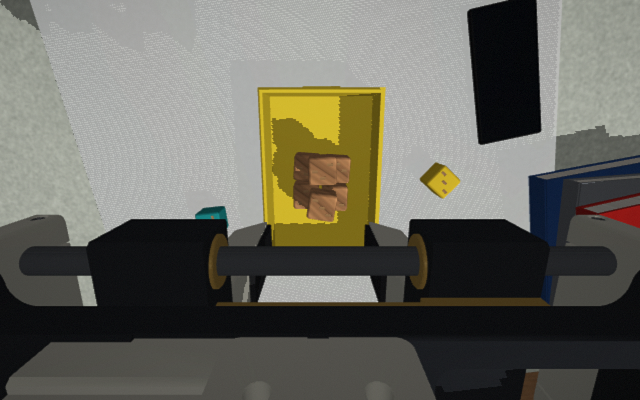

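```bash
python3 - <<'E'
from h import *
d=np.load("w1.npz"); c=d["im"][75:255,235:410,::-1]
cv2.imwrite("pics/c1.png",cv2.resize(c,None,fx=3.3,fy=3.3,interpolation=cv2.INTER_CUBIC))
E
```

```text
(no output)
```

View pics/c1.png

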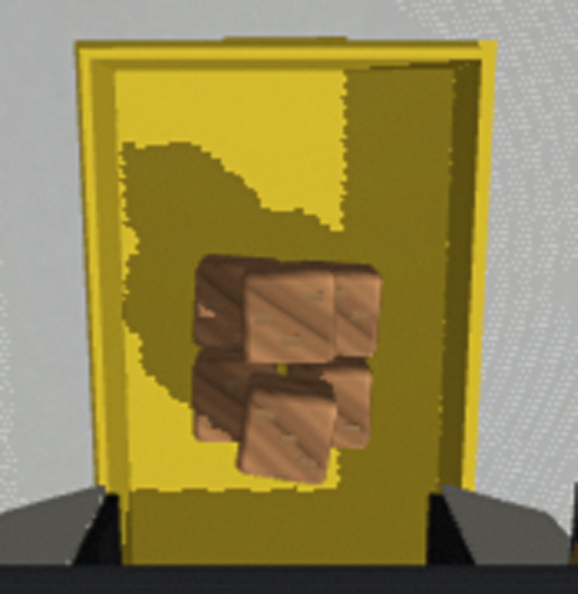

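The crop shows the upper bites' top faces centred at about (290,318) and (288,436) in crop pixels. The four lower ones are beneath and the box rim is clear, so I'll measure from these corners.

```bash
python3 - <<'E'
from h import *
i=dict(np.load("w1.npz"))
o=lambda p:np.array(p)/3.3+[235,75]
rim=world(o([(77,42),(496,42),(103,490),(475,490)]),.056,i); print("rim",rim[:,:2])
w=np.linalg.norm(rim[1]-rim[0]); print("w",w)
xa=rim[1]-rim[0]; print("yaw far edge",np.arctan2(xa[1],xa[0]),"sides",[np.arctan2(*-(rim[k+2]-rim[k])[[0,1]])*-1 for k in(0,1)])
for n,q in(("A",[(247,275),(335,275),(333,360),(246,362)]),("B",[(250,392),(335,397),(328,483),(238,470)])):
    p=world(o(q),.066,i); print(n,p[:,:2].mean(0),[np.linalg.norm(p[k]-p[(k+1)%4])*1e3 for k in range(4)],np.arctan2(*(p[1]+p[2]-p[0]-p[3])[[1,0]]))
m=(rim[0]+rim[1])/2; a=(np.arctan2(xa[1],xa[0])); print("box centre",m[:2]-.098*np.array([-np.sin(a),np.cos(a)]))
for n,q in(("lower",[(245,345)]),): pass
E
```

```text
rim [[ 0.4626 -0.1891]
 [ 0.5886 -0.2071]
 [ 0.4444 -0.3317]
 [ 0.569  -0.3493]]
w 0.12733996808763529
yaw far edge -0.1413401165349774 sides [np.float64(-0.12677484032999017), np.float64(-0.13722704126450944)]
A [ 0.5152 -0.2807] [np.float64(27.372465787135294), np.float64(27.0127084478353), np.float64(27.635462638864738), np.float64(27.667836023979202)] -0.12924540794706663
B [ 0.5092 -0.3187] [np.float64(27.27518901705589), np.float64(29.084005022917225), np.float64(29.76078759902826), np.float64(26.521913685810503)] -0.24848544078131565
box centre [ 0.5118 -0.2951]
```

Request:
send_rows --plan '[{"offset": [11, 6, 20], "yaw": 0}, {"offset": [0, 0, 40], "yaw": 0}, {"offset": [0, 0, 40], "yaw": 0}, {"offset": [0, 0, 40], "yaw": 0}, {"offset": [0, 0, 27], "yaw": 0}, {"offset": [0, 0, 14], "yaw": 0}, {"offset": [0, 0, 6], "yaw": 0}, {"offset": [0, 0, 0], "yaw": 0}]'

```text
time: 4.4
tool_pos: [0.5157, -0.2805, 0.0651]
tool_rot: [3.141, 0.0, 1.431]
contact_force: [0.1, -0.0, 0.1]
opening: 0.0504
grip_force: 0.0
```

Request:
send_rows --plan '[{"offset": [0, 0, 0], "yaw": 0}, {"offset": [0, 0, 0], "yaw": 0}, {"offset": [0, 0, 0], "yaw": 0}, {"offset": [0, 0, 0], "yaw": 0}, {"offset": [0, 0, 0], "yaw": 0}, {"offset": [0, 0, -20], "yaw": 0}, {"offset": [0, 0, -20], "yaw": 0}, {"offset": [0, 0, 0], "yaw": 0}]' --hand 1 --squeeze 10

```text
time: 5.2
tool_pos: [0.5167, -0.2817, 0.1072]
tool_rot: [3.137, 0.002, 1.431]
contact_force: [0.1, -0.2, -0.3]
opening: 0.0302
grip_force: 10.0
```

Request:
send_rows --plan '[{"offset": [26, 0, 0], "yaw": 0}, {"offset": [26, 0, 0], "yaw": 0}, {"offset": [0, 0, 20], "yaw": 0}, {"offset": [0, 0, 25], "yaw": 0}, {"offset": [0, 0, 14], "yaw": 0}, {"offset": [0, 0, 7], "yaw": 0}, {"offset": [0, 0, 3], "yaw": 0}, {"offset": [0, 0, 0], "yaw": 0}, {"offset": [0, 0, 0], "yaw": 0}]'

```text
time: 6.1
tool_pos: [0.523, -0.2297, 0.0362]
tool_rot: [3.14, 0.0, 1.43]
contact_force: [0.4, -0.2, -0.5]
opening: 0.0298
grip_force: 10.0
```

Request:
send_rows --plan '[{"offset": [0, 0, 0], "yaw": 0}, {"offset": [0, 0, 0], "yaw": 0}, {"offset": [0, 0, 0], "yaw": 0}, {"offset": [0, 0, 0], "yaw": 0}, {"offset": [0, 0, -10], "yaw": 0}, {"offset": [0, 0, -30], "yaw": 0}, {"offset": [0, 0, -40], "yaw": 0}, {"offset": [-45, -4, 0], "yaw": 0.057}, {"offset": [-45, -4, 0], "yaw": 0.057}, {"offset": [0, 0, 0], "yaw": 0}]' --hand 0.45

```text
time: 7.1
tool_pos: [0.4986, -0.3216, 0.1171]
tool_rot: [3.139, 0.003, 1.311]
contact_force: [0.6, 0.2, 0.9]
opening: 0.0501
grip_force: 0.0
```

```bash
python3 - <<'E'
from h import *
s=status.observe(); print(s["tool_pos"],s["tool_rot"])
print("to B at .064:",move([.5092,-.3187,.064],s=s))
for c in("top","wrist"):
    i=camera_info(c); im=read_camera(c); np.savez("s2%s.npz"%c,im=im,**i)
im=np.load("s2wrist.npz")["im"]; t=np.load("s2top.npz")["im"]
cv2.imwrite("pics/s2.png",np.hstack([cv2.resize(im[0:260,180:460],(420,390)),cv2.resize(t[170:250,390:490],(375,300)).repeat(1,0)[:300] if 0 else cv2.copyMakeBorder(cv2.resize(t[170:250,390:490],(375,300)),0,90,0,0,0)])[:,:,::-1])
E
```

```text
[ 0.4986 -0.3216  0.1171] [3.1389 0.0028 1.3111]
to B at .064: [ 5.631   9.3637 53.0601]
```

View pics/s2.png

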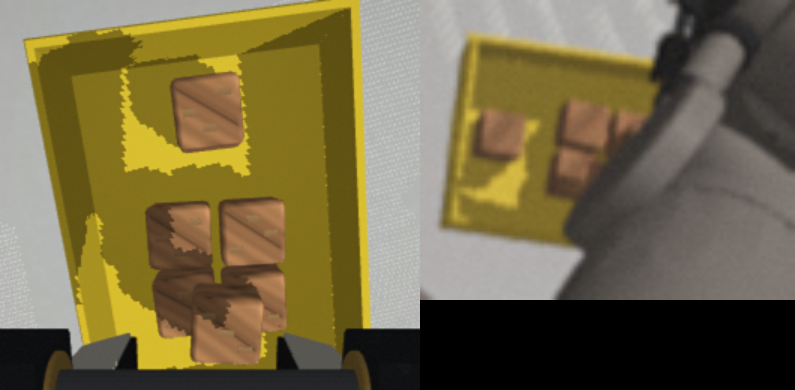

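The first bite lies flat near the +y end at composite pixel (207,110). The second upper bite is at (228,325), between the fingers once I apply the computed shift.

Request:
send_rows --plan '[{"offset": [6, 9, 0], "yaw": 0}, {"offset": [0, 0, 0], "yaw": 0}, {"offset": [0, 0, 25], "yaw": 0}, {"offset": [0, 0, 18], "yaw": 0}, {"offset": [0, 0, 10], "yaw": 0}, {"offset": [0, 0, 0], "yaw": 0}]'

```text
time: 7.8
tool_pos: [0.5105, -0.312, 0.0624]
tool_rot: [-3.141, -0.001, 1.318]
contact_force: [-0.2, -0.6, 0.3]
opening: 0.0507
grip_force: 0.0
```

Request:
send_rows --plan '[{"offset": [0, 0, 0], "yaw": 0}, {"offset": [0, 0, 0], "yaw": 0}, {"offset": [0, 0, 0], "yaw": 0}, {"offset": [0, 0, 0], "yaw": 0}, {"offset": [0, 0, 0], "yaw": 0}, {"offset": [0, 0, -20], "yaw": -0.06}, {"offset": [0, 0, -20], "yaw": -0.06}, {"offset": [0, 0, 0], "yaw": 0}, {"offset": [0, 0, 0], "yaw": 0}]' --hand 1 --squeeze 10

```text
time: 8.7
tool_pos: [0.5098, -0.3131, 0.1026]
tool_rot: [3.141, 0.0, 1.435]
contact_force: [-0.0, 1.4, -0.4]
opening: 0.0306
grip_force: 9.9
```

```bash
python3 - <<'E'
from h import *
s=status.observe(); print(s["tool_pos"],s["tool_rot"],s["opening"],s["grip_force"])
b=np.array([.5118,-.2951]); ya=np.array([.1346,.991])
print(move([*(b-.067*ya),.0355],s=s))
E
```

```text
[ 0.5098 -0.3131  0.1026] [3.1412 0.0002 1.4353] 0.030579613471125124 9.87930178642273
[-48.8989  -0.4586  67.0881]
```

Request:
send_rows --plan '[{"offset": [-23, 0, 0], "yaw": 0}, {"offset": [-23, 0, 0], "yaw": 0}, {"offset": [0, 0, 20], "yaw": 0}, {"offset": [0, 0, 25], "yaw": 0}, {"offset": [0, 0, 14], "yaw": 0}, {"offset": [0, 0, 6], "yaw": 0}, {"offset": [0, 0, 4], "yaw": 0}, {"offset": [0, 0, 0], "yaw": 0}, {"offset": [0, 0, 0], "yaw": 0}]'

```text
time: 9.6
tool_pos: [0.5042, -0.3589, 0.0345]
tool_rot: [3.14, 0.001, 1.437]
contact_force: [-0.1, 0.5, 0.5]
opening: 0.0301
grip_force: 9.9
```

Request:
send_rows --plan '[{"offset": [0, 0, 0], "yaw": 0}, {"offset": [0, 0, 0], "yaw": 0}, {"offset": [0, 0, 0], "yaw": 0}, {"offset": [0, 0, 0], "yaw": 0}, {"offset": [0, 0, -10], "yaw": 0}, {"offset": [0, 0, -30], "yaw": 0}, {"offset": [0, 0, -50], "yaw": 0}, {"offset": [0, 0, -50], "yaw": 0}, {"offset": [0, 0, -50], "yaw": 0}, {"offset": [0, 0, -30], "yaw": 0}]' --hand 0.45

```text
time: 10.6
tool_pos: [0.5043, -0.3591, 0.2593]
tool_rot: [3.136, 0.004, 1.437]
contact_force: [0.7, -0.4, 0.1]
opening: 0.0506
grip_force: 0.0
```

Request:
send_rows --plan '[{"offset": [25, -3, 0], "yaw": 0}, {"offset": [47, -5, 0], "yaw": 0}, {"offset": [47, -5, 0], "yaw": 0}, {"offset": [47, -5, 0], "yaw": 0}, {"offset": [47, -5, 0], "yaw": 0}, {"offset": [47, -5, 0], "yaw": 0}, {"offset": [47, -6, 0], "yaw": 0}, {"offset": [47, -6, 0], "yaw": 0}, {"offset": [47, -6, 0], "yaw": 0}, {"offset": [47, -6, 0], "yaw": 0}, {"offset": [40, -5, 0], "yaw": 0}, {"offset": [25, -3, 0], "yaw": 0}, {"offset": [0, 0, 0], "yaw": 0.108}, {"offset": [0, 0, 0], "yaw": 0.108}, {"offset": [0, 0, 0], "yaw": 0}, {"offset": [0, 0, 0], "yaw": 0}]'

```text
time: 12.2
tool_pos: [0.5128, 0.1577, 0.2542]
tool_rot: [3.141, -0.0, 1.224]
contact_force: [-0.1, -0.3, 0.3]
opening: 0.0506
grip_force: 0.0
```

```bash
python3 - <<'E'
from h import *
s=status.observe(); i=camera_info("wrist"); im=read_camera("wrist"); np.savez("w3.npz",im=im,**i)
it=camera_info("top"); t=read_camera("top"); np.savez("t3.npz",im=t,**it)
print(s["time"],s["tool_pos"],s["tool_rot"])
for n in("lid",):
    for r in models.regions_of("wrist",n)[:3]: print(n,r["conf"],r["extent"],*rect(r["mask"],.014,i))
c=cv2.resize(t[170:250,390:490],(400,320),interpolation=cv2.INTER_CUBIC)
cv2.imwrite("pics/w3.png",im[:,:,::-1]); cv2.imwrite("pics/t3.png",c[:,:,::-1])
E
```

```text
12.2 [0.5128 0.1577 0.2542] [ 3.1411 -0.0004  1.2235]
lid 0.64 [257.4, 0.2, 387.8, 203.4] [0.5439 0.2264] (139.0472412109375, 224.30096435546875) -19.84394073486328
lid 0.47 [131.7, 155.4, 228.2, 208.1] [0.3485 0.2035] (12.782699584960938, 139.56951904296875) -83.28926610946655
```

View pics/w3.png

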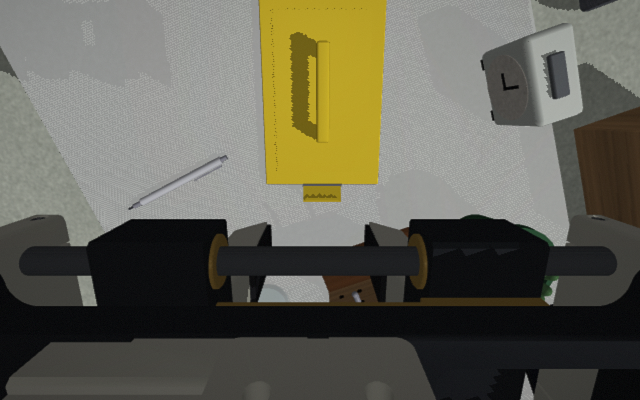

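View pics/t3.png

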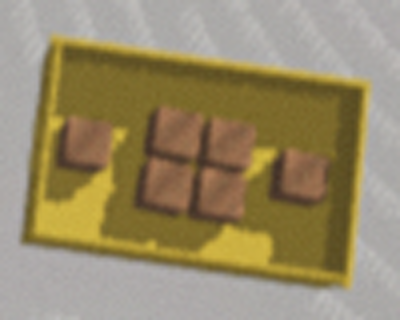

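The wrist view shows the lid with its handle bar from (323,41) to (323,142) and its near edge from (268,184) to (378,184). The top crop shows six bites in a single layer, with one near each short end. I'll compute the bar pose and the box pose next.

```bash
python3 - <<'E'
from h import *
i=dict(np.load("w3.npz"))
p=world([(318,41),(329,41),(328,142),(317,142)],.049,i)[:,:2]; print("bar",p.mean(0),np.linalg.norm(p[0]-p[3]),np.linalg.norm(p[0]-p[1]))
d=(p[0]+p[1]-p[2]-p[3]); print("bar dir",np.arctan2(d[1],d[0]))
e=world([(268,184),(378,184)],.014,i)[:,:2]; x=e[1]-e[0]; a=np.arctan2(x[1],x[0]); print("edge",e.mean(0),np.linalg.norm(x),a+np.pi/2,"lid c",e.mean(0)+.104*np.array([-np.sin(a),np.cos(a)]))
m=cv2.inRange(cv2.cvtColor(i["im"],cv2.COLOR_RGB2HSV),(20,120,60),(35,255,255))>0
m[190:]=0; v,u=np.nonzero(m)
L=[];Rr=[]
for r in range(5,180): 
    c=np.nonzero(m[r,230:420])[0]+230; L.append((c.min()-.5,r));Rr.append((c.max()+.5,r))
l=world(L,.012,i);rr=world(Rr,.012,i)
for q in(l,rr):
    vx,vy,x0,y0=cv2.fitLine(q[:,:2].astype(np.float32),cv2.DIST_HUBER,0,.01,.01).ravel(); print("side",np.arctan2(vy,vx),x0,y0)
t=dict(np.load("t3.npz")); 
c=world(np.array([(52,37),(370,82),(350,287),(22,242)])/4+[390,170],.056,t)[:,:2]; print("box top cam",c.mean(0),np.linalg.norm(c[0]-c[1]),np.linalg.norm(c[1]-c[2]))
d=c[0]+c[3]-c[1]-c[2]; print("yaw",np.arctan2(d[1],d[0])-np.pi/2)
E
```

```text
bar [0.5494 0.2397] 0.09968178894373371 0.010985807708852996
bar dir 1.2169682314220935
edge [0.5152 0.1419] 0.1352862548737509 1.2229723120835592 lid c [0.5506 0.2397]
side 1.2228435 0.48495165 0.26526073
side 1.2233285 0.59944564 0.17758153
box top cam [ 0.506  -0.2943] 0.19976897111484967 0.12970493240030934
yaw -0.13240331299561192
```

```bash
cat > fit.py <<'E'
from h import *
from scipy.optimize import minimize
def sil(q,dim,z0,i,roi,S=3):
    c,s=np.cos(q[2]),np.sin(q[2]); P=np.array([[sx*dim[0]/2,sy*dim[1]/2,zz] for sx in(-1,1) for sy in(-1,1) for zz in(z0,z0+dim[2])])
    P[:,:2]=P[:,:2]@np.array([[c,s],[-s,c]])+q[:2]
    u=(pix(P,i)-roi[:2]+.5)*S; m=np.zeros(((roi[3]-roi[1])*S,(roi[2]-roi[0])*S),np.uint8)
    cv2.fillConvexPoly(m,cv2.convexHull((u*16).astype(np.int32)),1,shift=4); return m>0
def fit(im,i,lo,hi,roi,dim,z0,q0,fill=False):
    c=cv2.cvtColor(im,cv2.COLOR_RGB2HSV)[roi[1]:roi[3],roi[0]:roi[2]]; m=(cv2.inRange(c,lo,hi)>0).astype(np.uint8)
    if fill: m=cv2.morphologyEx(m,cv2.MORPH_OPEN,np.ones((3,3),np.uint8))
    m=cv2.resize(m,None,fx=3,fy=3,interpolation=cv2.INTER_NEAREST)>0
    f=lambda d:(sil(q0+d*[.001,.001,.01],dim,z0,i,roi)^m).sum()
    r=minimize(f,np.zeros(3),method="Nelder-Mead",options=dict(initial_simplex=4*np.array([[1,1,1],[-1,1,0],[1,-1,0],[0,0,-1.]])))
    return q0+r.x*[.001,.001,.01], r.fun/m.sum()
E
python3 - <<'E'
from fit import *
t=dict(np.load("t3.npz")); Y=((5,110,25),(40,255,255)); B=((3,50,30),(17,200,255))
for q0 in([.508,-.294,-.13],[.512,-.295,-.135]):
    print("box top",*fit(t["im"],t,*Y,(385,172,490,245),(.126,.198,.054),.002,np.array(q0)))
A=world([[390+85/4,170+142/4]],.036,t)[0]; px=np.round(pix([[.523,-.2297,.03]],t))[0].astype(int); print(px)
r=(px[0]-11,px[1]-11,px[0]+11,px[1]+11)
print("A top",*fit(t["im"],t,*B,r,(.03,.03,.03),.006,np.array([.523,-.2297,-.14])))
w=dict(np.load("w1.npz"))
print("box w1",*fit(w["im"],w,*Y,(245,80,400,212),(.126,.196,.054),.002,np.array([.511,-.295,-.135])))
s=dict(np.load("s2wrist.npz")); px=np.round(pix([[.523,-.2297,.03]],s))[0].astype(int); print(px)
r=(px[0]-33,px[1]-33,px[0]+33,px[1]+33)
print("A s2",*fit(s["im"],s,*B,r,(.03,.03,.03),.006,np.array([.523,-.2297,-.14])))
for n,q in(("s2box",None),):
    print(*fit(s["im"],s,*Y,(180,0,440,215),(.126,.196,.054),.002,np.array([.511,-.295,-.135])))
E
```

```text
box top [ 0.5103 -0.2958 -0.1426] 0.048556534624646076
box top [ 0.5103 -0.2958 -0.144 ] 0.048688841258500704
[411 205]
A top [ 0.5225 -0.2298 -0.1684] 0.24780701754385964
box w1 [ 0.5112 -0.2939 -0.1401] 0.017255534485639764
[317  75]
A s2 [ 0.5237 -0.2303 -0.1574] 0.10883838383838383
[ 0.5112 -0.296  -0.14  ] 0.004039132169524372
```

Request:
send_rows --plan '[{"offset": [45, 4, 20], "yaw": 0}, {"offset": [45, 3, 20], "yaw": 0}, {"offset": [0, 0, 40], "yaw": 0}, {"offset": [0, 0, 40], "yaw": 0}, {"offset": [0, 0, 36], "yaw": 0}, {"offset": [0, 0, 24], "yaw": 0}, {"offset": [0, 0, 14], "yaw": 0}, {"offset": [0, 0, 7], "yaw": 0}, {"offset": [0, 0, 3], "yaw": 0}, {"offset": [0, 0, 0], "yaw": 0}]'

```text
time: 13.35
tool_pos: [0.5509, 0.24, 0.0506]
tool_rot: [3.14, -0.001, 1.221]
contact_force: [-0.2, -0.2, 0.1]
opening: 0.0505
grip_force: 0.0
```

Request:
send_rows --plan '[{"offset": [0, 0, 0], "yaw": 0}, {"offset": [0, 0, 0], "yaw": 0}, {"offset": [0, 0, 0], "yaw": 0}, {"offset": [0, 0, 0], "yaw": 0}, {"offset": [0, 0, 0], "yaw": 0}, {"offset": [0, 0, 0], "yaw": 0}, {"offset": [0, 0, 0], "yaw": 0}]' --hand 1 --squeeze 40

```text
time: 14.05
tool_pos: [0.5502, 0.24, 0.0499]
tool_rot: [-3.142, -0.0, 1.221]
contact_force: [-1.1, 1.0, 2.0]
opening: 0.0135
grip_force: 40.0
```

Request:
send_rows --plan '[{"offset": [0, 0, -4], "yaw": 0}, {"offset": [0, 0, -8], "yaw": 0}, {"offset": [0, 0, -16], "yaw": 0}, {"offset": [0, 0, -24], "yaw": 0}, {"offset": [0, 0, -30], "yaw": 0}, {"offset": [0, 0, -32], "yaw": 0}, {"offset": [0, 0, -30], "yaw": 0}, {"offset": [0, 0, -26], "yaw": 0}, {"offset": [0, 0, -18], "yaw": 0}, {"offset": [0, 0, -8], "yaw": 0}, {"offset": [0, 0, -4], "yaw": 0}, {"offset": [0, 0, 0], "yaw": -0.03}, {"offset": [0, 0, 0], "yaw": -0.05}, {"offset": [0, 0, 0], "yaw": -0.05}, {"offset": [0, 0, 0], "yaw": -0.05}, {"offset": [0, 0, 0], "yaw": -0.03}, {"offset": [0, 0, 0], "yaw": 0}]'

```text
time: 15.75
tool_pos: [0.55, 0.2398, 0.2487]
tool_rot: [-3.14, 0.001, 1.432]
contact_force: [-0.4, -0.5, -2.4]
opening: 0.0136
grip_force: 40.0
```

```bash
python3 - <<'E'
from h import *
s=status.observe(); print(s["time"],s["tool_pos"],s["tool_rot"],s["opening"],s["grip_force"],move([.511,-.2955,.25],s=s))
im=read_camera("wrist"); im2=read_camera("scene")
cv2.imwrite("pics/w4.png",np.hstack([cv2.resize(im,(400,250)),cv2.resize(im2,(400,250))])[:,:,::-1])
E
```

```text
15.75 [0.55   0.2398 0.2487] [-3.14    0.0007  1.4315] 0.013648972331194206 39.998794198036194 [-535.522    35.735    -0.9775]
```

View pics/w4.png

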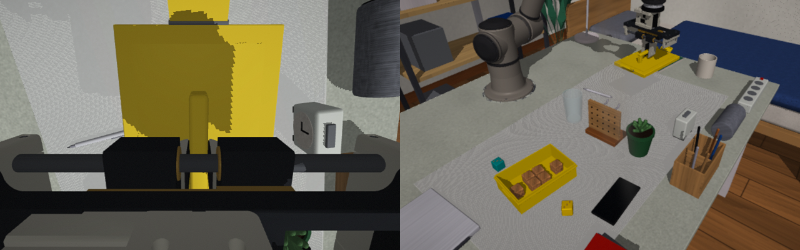

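The lid is held level, with the bar at (199,140) in the left half, and the spread bites are visible in the box at (537,178). Next I'll carry it across.

Request:
send_rows --plan '[{"offset": [-8, 0, 0], "yaw": 0}, {"offset": [-16, 1, 0], "yaw": 0}, {"offset": [-24, 2, 0], "yaw": 0}, {"offset": [-29, 2, 0], "yaw": 0}, {"offset": [-29, 2, 0], "yaw": 0}, {"offset": [-29, 2, 0], "yaw": 0}, {"offset": [-29, 2, 0], "yaw": 0}, {"offset": [-29, 2, 0], "yaw": 0}, {"offset": [-29, 2, 0], "yaw": 0}, {"offset": [-29, 2, 0], "yaw": 0}, {"offset": [-29, 2, 0], "yaw": 0}]'

```text
time: 16.95
tool_pos: [0.5291, -0.0423, 0.2499]
tool_rot: [3.141, 0.0, 1.43]
contact_force: [0.3, 0.3, -2.0]
opening: 0.0137
grip_force: 40.0
```

Request:
send_rows --plan '[{"offset": [-29, 2, 0], "yaw": 0}, {"offset": [-29, 2, 0], "yaw": 0}, {"offset": [-29, 2, 0], "yaw": 0}, {"offset": [-29, 2, 0], "yaw": 0}, {"offset": [-29, 2, 0], "yaw": 0}, {"offset": [-29, 2, 0], "yaw": 0}, {"offset": [-29, 2, 0], "yaw": 0}, {"offset": [-24, 2, 0], "yaw": 0}, {"offset": [-16, 2, 0], "yaw": 0}, {"offset": [-12, 1, 0], "yaw": 0}, {"offset": [0, 0, 0], "yaw": 0}, {"offset": [0, 0, 0], "yaw": 0}, {"offset": [0, 0, 0], "yaw": 0}]'

```text
time: 18.25
tool_pos: [0.5134, -0.2941, 0.2498]
tool_rot: [-3.142, -0.0, 1.432]
contact_force: [-1.0, -0.3, -1.7]
opening: 0.0137
grip_force: 40.0
```

```bash
python3 - <<'E'
from fit import *
s=status.observe(); print(s["time"],s["tool_pos"],s["tool_rot"],s["opening"],s["grip_force"],move([.511,-.2955,.114],s=s))
i=camera_info("wrist"); im=read_camera("wrist"); np.savez("w5.npz",im=im,**i)
# lid panel edges on wrist (held): far edge, sides at z = TCP-.036
z=s["tool_pos"][2]-.036
h=cv2.cvtColor(im,cv2.COLOR_RGB2HSV); m=cv2.inRange(h,(18,110,25),(40,255,255))>0
for r in range(5,215,15):
    c=np.nonzero(m[r])[0]; print(r,(c.min(),c.max(),*world([(c.min()-.5,r),(c.max()+.5,r)],z,i)[:,:2].ravel().round(4)) if len(c) else None)
E
```

```text
18.25 [ 0.5134 -0.2941  0.2498] [-3.1415 -0.0005  1.4319] 0.013653878252565874 39.999239444732666 [ -1.7576  -2.1293 135.75  ]
5 (np.int64(269), np.int64(366), np.float64(0.507), np.float64(-0.1741), np.float64(0.554), np.float64(-0.1807))
20 (np.int64(270), np.int64(365), np.float64(0.5063), np.float64(-0.1806), np.float64(0.5529), np.float64(-0.1871))
35 None
50 (np.int64(182), np.int64(453), np.float64(0.4603), np.float64(-0.1878), np.float64(0.5951), np.float64(-0.2067))
65 (np.int64(184), np.int64(451), np.float64(0.4595), np.float64(-0.1948), np.float64(0.5939), np.float64(-0.2136))
80 (np.int64(185), np.int64(450), np.float64(0.4583), np.float64(-0.2018), np.float64(0.5931), np.float64(-0.2207))
95 (np.int64(187), np.int64(448), np.float64(0.4575), np.float64(-0.2091), np.float64(0.5918), np.float64(-0.228))
110 (np.int64(188), np.int64(447), np.float64(0.4563), np.float64(-0.2165), np.float64(0.5911), np.float64(-0.2354))
125 (np.int64(190), np.int64(445), np.float64(0.4555), np.float64(-0.2241), np.float64(0.5897), np.float64(-0.2429))
140 (np.int64(191), np.int64(444), np.float64(0.4541), np.float64(-0.2318), np.float64(0.5889), np.float64(-0.2507))
155 (np.int64(193), np.int64(443), np.float64(0.4533), np.float64(-0.2398), np.float64(0.588), np.float64(-0.2587))
170 (np.int64(194), np.int64(446), np.float64(0.4519), np.float64(-0.2479), np.float64(0.5893), np.float64(-0.2672))
185 (np.int64(196), np.int64(450), np.float64(0.451), np.float64(-0.2563), np.float64(0.5912), np.float64(-0.276))
200 (np.int64(197), np.int64(438), np.float64(0.4495), np.float64(-0.2648), np.float64(0.5842), np.float64(-0.2837))
```

Request:
send_rows --plan '[{"offset": [0, -2, 8], "yaw": 0}, {"offset": [0, -0.5, 18], "yaw": 0}, {"offset": [0, 0, 25], "yaw": 0}, {"offset": [0, 0, 25], "yaw": 0}, {"offset": [0, 0, 18], "yaw": 0}, {"offset": [0, 0, 10], "yaw": 0}, {"offset": [0, 0, 6], "yaw": 0}, {"offset": [0, 0, 0], "yaw": 0}, {"offset": [0, 0, 0], "yaw": 0}]'

```text
time: 19.2
tool_pos: [0.5112, -0.295, 0.1405]
tool_rot: [3.14, 0.001, 1.431]
contact_force: [-0.2, -0.2, -0.4]
opening: 0.0135
grip_force: 40.0
```

```bash
python3 - <<'E'
from h import *
s=status.observe(); print(s["time"],s["tool_pos"],s["tool_rot"],s["grip_force"],move([.511,-.2955,.114],s=s))
i=camera_info("scene"); im=read_camera("scene").copy()
def corners(c,yaw,dx,dy,z):
    a=np.array([[sx*dx/2,sy*dy/2] for sx,sy in((-1,-1),(1,-1),(1,1),(-1,1))]); C,S=np.cos(yaw),np.sin(yaw)
    return np.c_[a@np.array([[C,S],[-S,C]])+c,np.full(4,z)]
S=4;x0,y0,x1,y1=130,190,320,340
big=cv2.resize(im[y0:y1,x0:x1],None,fx=S,fy=S,interpolation=cv2.INTER_CUBIC)
for P,col in((corners([.511,-.2955],-.141,.126,.196,.056),(255,0,0)),(corners(s["tool_pos"][:2],s["tool_rot"][2]-np.pi/2,.138,.208,s["tool_pos"][2]-.048),(0,0,255))):
    u=((pix(P,i)-[x0,y0]+.5)*S).astype(np.int32); cv2.polylines(big,[u],True,col,1)
cv2.imwrite("pics/s6.png",big[:,:,::-1])
E
```

```text
19.2 [ 0.5112 -0.295   0.1405] [3.1403 0.0007 1.4309] 39.99931454658508 [-0.4785 -0.133  26.493 ]
```

View pics/s6.png

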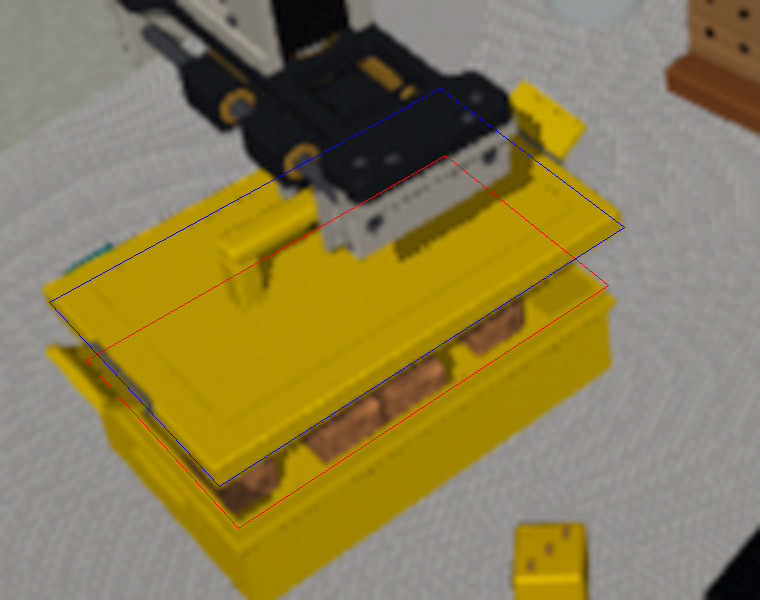

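The outlined crop shows the lid's lower edge matching its expected outline, with the near corner at (220,486). The box rim lies about 13 crop pixels below the projected one at (245,543), so I'll check whether that is camera bias using the first scene picture.

```bash
python3 - <<'E'
from fit import *
Y=((18,110,25),(40,255,255))
i=camera_info("scene"); im=cv2.imread("pics/scene.png")[:,:,::-1].copy()
q=np.array([.511,-.2955,-.141])
for n,roi,I in(("initial",(140,225,300,340),im),):
    c=cv2.cvtColor(I,cv2.COLOR_RGB2HSV)
    # fill the bites/shadows: treat brown as box
    print(n,*fit(I,i,(3,60,15),(40,255,255),roi,(.126,.202,.054),.002,q))
now=read_camera("scene"); cv2.imwrite("pics/now.png",now[:,:,::-1])
d=cv2.absdiff(now,im).max(2)[285:345,140:290]>40   # lower part of the box: moved at all?
print("changed px lower box",d.sum(),"of",d.size)
# silhouette vs mask bottom edge now
for u in(190,200,215,230,250,270):
    col=lambda I:np.nonzero(cv2.inRange(cv2.cvtColor(I,cv2.COLOR_RGB2HSV),(18,110,25),(40,255,255))[:,u])[0]
    m=sil(q,(.126,.196,.054),.002,i,(0,0,640,400),1)[:,u].nonzero()[0].max()
    f=lambda a:a[a<345].max()
    print(u,f(col(im)),f(col(now)),m)
E
```

```text
initial [ 0.5111 -0.2948 -0.1402] 0.06993275696445725
changed px lower box 607 of 9000
190 338 338 336
200 338 338 339
215 328 328 329
230 317 317 318
250 303 303 304
270 344 344 291
```

The box fit in the scene picture agrees at (0.511, -0.295), and the bottom edge is unchanged, so the alignment stands. I'll descend to 10 mm above the rim.

Request:
send_rows --plan '[{"offset": [0, 0, 5], "yaw": 0}, {"offset": [0, 0, 7], "yaw": 0}, {"offset": [0, 0, 6], "yaw": 0}, {"offset": [0, 0, 4], "yaw": 0}, {"offset": [0, 0, 2], "yaw": 0}, {"offset": [0, 0, 1], "yaw": 0}, {"offset": [0, 0, 0], "yaw": 0}, {"offset": [0, 0, 0], "yaw": 0}, {"offset": [0, 0, 0], "yaw": 0}, {"offset": [0, 0, 0], "yaw": 0}, {"offset": [0, 0, 0], "yaw": 0}]'

```text
time: 20.4
tool_pos: [0.5108, -0.2948, 0.1148]
tool_rot: [3.141, 0.0, 1.431]
contact_force: [-0.4, -0.4, -1.6]
opening: 0.0134
grip_force: 40.0
```

```bash
python3 - <<'E'
from h import *
s=status.observe(); print(s["time"],s["tool_pos"],s["tool_rot"],s["grip_force"],s["contact_force"],move([.511,-.2955,.114],s=s))
im=read_camera("scene"); cv2.imwrite("pics/s7.png",cv2.resize(im[190:340,130:320],None,fx=4,fy=4,interpolation=cv2.INTER_CUBIC)[:,:,::-1])
E
```

```text
20.4 [ 0.5108 -0.2948  0.1148] [3.1414 0.     1.4308] 39.99928057193756 [-0.4349 -0.402  -1.6005] [-0.6299  0.3171  0.8354]
```

View pics/s7.png

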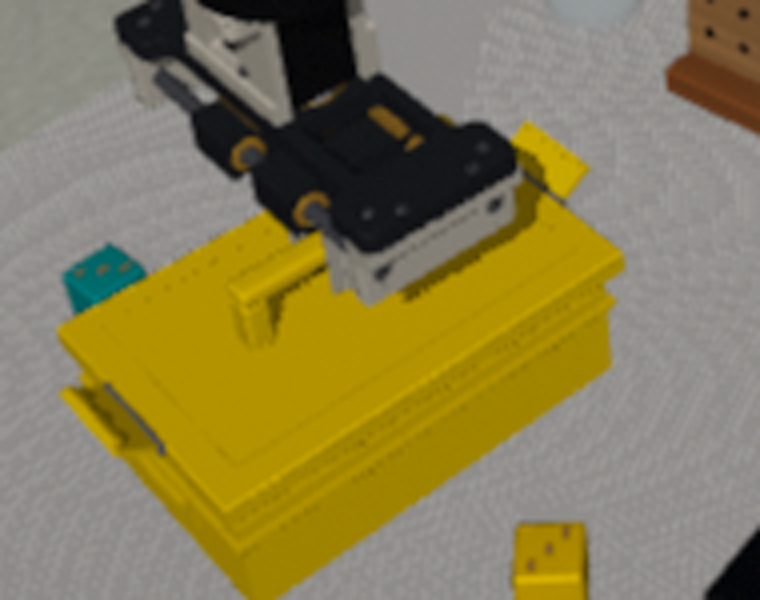

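The lid hovers level over the box with an even gap, its near corner at (230,520). The wrist force is the lid's weight alone, so I'm handing in.

```bash
python3 -c "
from cell import ticket; print(ticket.hand_in())"
```

```text
the job is handed in; nothing more can be done
None
```

I spread the six bites into one flat layer with one near each short end, and the arm is holding the lid level and lined up about 1 cm above the rim; the job is handed in, but no verdict came back.

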